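# Aim the air elbow and test-blow

### The arm

A 6-joint arm with a two-finger parallel gripper is mounted at the origin on the work surface. World frame = base frame: x ahead of the robot, y to its left, z up, the work surface at z = 0. Lengths are in mm, angles in degrees, forces in N, time in s.
With the tool pointing down it reaches from about 300 to 850 mm from the base axis. Payload 4.2 kg.
Tool frame: the origin (TCP) lies midway between the tips of the shut fingers; the grasp point (between the pads) lies 19 mm behind it (env.grasp_offset is the distance from the TCP to the grasp point, in mm); z points along the fingers, y is the line along which they close (so a half turn about z gives the same grasp; the last joint's range is limited). The gripper opens to 91 mm and grips with 3 to 60 N. Pads are 32 mm wide; open, the fingers measure 118 mm over their backs; the gripper's body (76 mm by 178 mm) begins 60 mm behind the grasp point.
Start: joints at [-70.474, 18.312, 89.639, -0, 72.044, -1.146], TCP at [202.992, -537.994, 213.976] pointing down, gripper open.
Joint ranges: [-177.97, 177.97], [-48.28, 115.42], [12.27, 149.76], [-77.06, 257.06], [2.81, 150.46], [-146.56, 146.56]. Speed limits (degrees/s): [147.25, 147.25, 180, 180, 180, 180].

### API

Orientations are given as [roll, pitch, yaw] about the fixed x, y, z axes, in that order (R = Rz(yaw) Ry(pitch) Rx(roll)).
In Python, from workcell import env, optics gives the robot as it stands. The module is installed in compiled form; this text tells all that it offers.
- The arm moves only by the tool send_rows, never from a script. Its argument "targets" is a list that holds one entry, the list of rows, each a list of 7 numbers: the turn, a rotation vector about the world's x, y, z scaled (see below), then the shift along the world's x, y, z scaled (see below), then the closure, from -1 (fully open) to 1 (shut). In form: [[[rx, ry, rz, x, y, z, gripper], ...]]. A call has 1 to 12 rows; each row shifts and turns the commanded pose from where the row before left it; what a row does not reach is not made up. The controller multiplies each number of a shift by 0.2 m and each number of a turn by pi/2 rad. A row lasts 1/10 s, in which the tool goes at most 50 mm and 8.59 degrees, less where a joint would pass 70% of its speed; a pose out of reach is approached as far as the arm can. A call with a number of a shift or a turn outside -1 to 1 is refused whole. A call with a gripper value outside its range is refused whole. The fingers move at their own pace and stop on an object; "grip_force" is the grip in N (left out, the last holds). Time passes only in rows, so rows that do not move let the fingers close. It gives the time, the measured TCP pose, the force, the opening and the grip force at its end, in the units of the state.
- env.state(): the state, without advancing time (a new reading comes with each control period).
- optics.grab_frame(name): name is "scene" or "top"; returns (picture, depth): 384x512x3 uint8, red, green, blue; 384x512 float32, mm along the optical axis (not along the pixel's ray), 0 where there is no reading.
- optics.camera_info(name): a dict with "camera_matrix" (3x3 intrinsics, pixels), "R" (3x3) and "t" (3): a world point X has camera coordinates R X + t. Camera axes: x right, y down, z forward; pixel columns grow to the right and rows downward; lengths in mm; the calibration is good to about 2 mm. A picture is of the moment at which its call begins. camera_info takes no time and is no camera call.
- env.job_done(): hands the job in; it is judged then, once.
Trained networks look in the newest picture that a camera, given by its name, has taken for a name from the list of things; names that differ only in an ending like _2 or _b are one class to them, and where a whole thing is asked for, a point or a joint stands for the part that bears it (a point fixed in the world has none). Each returns a list of dicts, best first, with "conf" (0 to 1); they miss things now and then, are a little off and sometimes report something else, mostly with a low value. They report only what shows in the picture. A call takes as long as a camera call.
- optics.silhouettes(camera, name): "mask" (384x512 bool, what is visible of it) and "at" ([column, row] in pixels, amid what is visible of it).
- optics.place_of(camera, name): "at" ([column, row] in pixels: a listed point, or the origin of a listed thing).
The state is a dict: "time_s": time; "qpos": joint angles; "qvel": joint speeds; "effort": joint torques, N m; "ee_pos": TCP position; "ee_rot": TCP orientation; "force": force on the tool from outside, world axes, zero at the start; "torque": the same for the moment, N m; "gripper_width": finger opening in mm; "gripper_force": force on a finger pad.
Only numpy, scipy, OpenCV 4.12 (cv2) and the standard library are available. Lean on these libraries where they do the work, as an engineer would, in place of code of your own. Each camera call takes 0.05 s, during which the arm holds its last target. There are 200 camera calls.

### The job

Screw the brass elbow on the slanted air manifold clockwise down its thread until you feel it seat on its rubber seal, without forcing it, then back it off, by less than a turn, until its outlet points the same way as the pointed tongue of the plate beneath it, and let go. Then give a test blow: twist the spring-return knob on the test valve clockwise to its stop and let it spring back. Leave the rest of the bench as it is.

Things in the scene. Friction and masses are not known exactly. Their poses are not given: they have to be found in the camera images.
- port: Air manifold: a fixed aluminium block whose 110 x 110 mm port face is tilted 25 degrees from level, facing roughly towards the robot. Its origin is the centre of that face (85 mm above the table), where the threaded stub stands; z points out of the face along the stub's axis, x points up the slope (away from the robot), y to the left. A base plate of 150 x 130 mm lies under it.
- elbow: Brass elbow, already started on the stub. Origin on the stub's axis at the elbow's lower end; z out along the axis, x along the outlet. Round collar 28 mm across from z 0 to 12 mm; square body 24 x 24 mm (flats facing +-x and +-y) from z 12 to 52 mm, to be gripped on either pair of flats above the outlet. The outlet tube is 16 to 19 mm thick, its axis at z 20 mm, its end at x 48 mm.
- elbow_top (a point): Centre of the flat top of the elbow's square body, on the stub's axis. Clockwise, looking down at it, screws the elbow in. It turns stiffly (about 0.1 N m) and moves 1 mm along the axis per radian. Let go, it springs back about 0.03 rad and stays there. It starts 1.9 to 2.8 rad of turning above its seat; the exact angle cannot be seen, only felt.
- elbow_foot (a point): Lower end of the elbow, on the axis. When it is 10 mm above the port face it touches the rubber seal: from there the turning resistance grows by about 3 N m per radian. It must touch the seal; a total of 0.2 to 0.6 N m is a good feel. It is being forced when turned 0.35 rad past the first touch (about 1 N m).
- outlet (a point): Centre of the open end of the elbow's outlet tube; axes as the elbow's.
- mark: Thin dark steel plate lying on the port face round the stub: a disc of 44 mm, 2 mm thick, with one pointed tongue 7 mm wide reaching 57 mm from the axis. Origin on the stub's axis at the face; z along the axis; x along the tongue: the direction in which the outlet must point. It does not move.
- valve: Test valve: a fixed aluminium block 75 x 65 x 45 mm, upright on the table, with a gauge on one side and the knob on top. Origin at the centre of its underside, z up.
- purge_grip (a point): On the vertical axis of the knob, 77 mm above the table, at the height to grip. The knob is a black bar grip 44 mm long (along this point's x), 14 mm thick (y) and 32 mm high (from 55 to 87 mm above the table) over a disc of 48 mm diameter.
- purge (a joint): Angle of the knob: 0 at rest, grows as it is turned clockwise seen from above, to a hard stop at 1.2 rad. A spring (0.03 to 0.1 N m) returns it to 0 when it is let go.
- paint_jar: Bystander: paint jar, 32 mm diameter, 52 mm high, upright; origin at the centre of its underside.
- tyre: Bystander: small model-car wheel lying flat, 62 mm diameter, 26 mm high; origin at the centre of its underside.
- driver: Bystander: screwdriver 170 mm long lying on the table.
- coupling: Bystander: straight brass coupling standing upright, 26 mm wide, 30 mm high; origin at the centre of its underside.
- shock: Bystander: shock absorber lying down, about 108 mm long, 22 mm high.
- thinner: Bystander: bottle, 52 mm diameter, 130 mm high, upright.
- spur_gear: Bystander: black gear lying flat, 48 mm diameter, 14 mm high.

How it is judged (in metres and radians):
On the way, in this order (a step that is already met when the one before it is completed fails the run):
1. the elbow is screwed down until it touches its seal (z of elbow in the frame of port below 0.01003 m), for 0.1 s.
2. the elbow is backed off until its outlet points along the tongue, and let go (y of outlet in the frame of mark between -0.0065 and 0.0065 m and x of outlet in the frame of mark above 0.03 m and contact force between the fingers and elbow below 0.1 N), for 0.2 s.
3. the test knob is twisted to its stop (value of joint purge above 1.12 rad), for 0.1 s.
At the end, for the whole second after the job is handed in: After having been seated on its seal, the elbow has been backed off so that the end of its outlet lies within 6.5 mm (about 8 degrees) of the tongue's direction, and after that the knob has been turned to its stop (beyond 1.12 rad) and has sprung back below 0.1 rad (y of outlet in the frame of mark between -0.0065 and 0.0065 m and x of outlet in the frame of mark above 0.03 m and value of joint purge below 0.1 rad); the robot touches nothing.
It fails at once if the elbow is forced into its seal, more than 0.35 rad (0.35 mm) past first touch (z of elbow in the frame of port below 0.00965 m).
It fails at once if a bystander is moved by more than 30 mm (distance of any of paint_jar, tyre, driver, coupling, shock, thinner, spur_gear from where it was at the start of the episode above 0.03 m).
It also fails if it takes over 72 s, if anything falls off the work surface, if the arm or the gripper's body presses on something with over 40 N, if the wrist force passes 120 N, or if a joint passes its speed limit or range.

## Working session

There is one attempt and no reset: what is moved stays moved. The work goes in short steps, Python scripts to look and compute and a tool call to move; the robot and the scene stay as the last step left them, time stands still between calls to the robot, and variables do not carry over. Pictures are saved under pics/ and viewed, at most 10 in all, crops included, and the job is handed in when it is done.

Besides the shell and the picture viewer there is one more tool, called after "Request:" as name(argument=value, ...), one argument or row to a line, values as JSON. send_rows: Moves the arm, as the interface text tells. Its arguments: {"type":"object","properties":{"targets":{"type":"array"},"grip_force":{"type":"number"}},"required":["targets"]}

```bash
mkdir -p pics; cat > h.py <<'E'
import numpy as np,cv2
from workcell import env,optics
from scipy.spatial.transform import Rotation as R
def cam(n):
    c=optics.camera_info(n);return np.array(c["camera_matrix"]),np.array(c["R"]),np.array(c["t"])
def unproj(n,uv,d):
    K,Rm,t=cam(n);uv=np.atleast_2d(uv).astype(float);d=np.atleast_1d(d)
    r=np.c_[uv,np.ones(len(uv))]@np.linalg.inv(K).T*d[:,None];return (r-t)@Rm
def proj(n,X):
    K,Rm,t=cam(n);p=(np.atleast_2d(X)@Rm.T+t)@K.T;return p[:,:2]/p[:,2:]
def tri(a,b):  # {cam:uv}
    A=[]
    for n,uv in (a,b):
        K,Rm,t=cam(n);P=K@np.c_[Rm,t];A+=[uv[0]*P[2]-P[0],uv[1]*P[2]-P[1]]
    X=np.linalg.svd(np.array(A))[2][-1];return X[:3]/X[3]
E
python3 - <<'E'
from h import *
s=env.state();print(s, env.grasp_offset)
for n in("scene","top"):
    im,d=optics.grab_frame(n);cv2.imwrite(f"pics/{n}0.png",cv2.resize(im[:,:,::-1],(800,600)));np.save(n+"_d.npy",d);cv2.imwrite(f"{n}_raw.png",im[:,:,::-1])
names=["port","elbow_top","elbow_foot","outlet","mark","valve","purge_grip"]
for q in names:
    r={}
    for n in("scene","top"):
        l=optics.place_of(n,q)
        if l: r[n]=(l[0]["at"],round(l[0]["conf"],2))
    print(q,r,tri(("scene",r["scene"][0]),("top",r["top"][0])).round(1) if len(r)==2 else "")
for n in("scene","top"):
    K,Rm,t=cam(n);print(n,(-Rm.T@t).round(),Rm.round(2).tolist(),K[0,0])
E
```

```text
{'time_s': 0.0, 'qpos': array([-7.04747412e+01,  1.83527091e+01,  8.97048870e+01,  6.17313078e-05,
        7.20427498e+01, -1.14516060e+00]), 'qvel': array([-0.04340818, -0.05848268,  0.01693118, -0.04885362,  0.01899576,
        0.02848153]), 'effort': array([-3.08599061e-03, -4.12460876e+01, -2.31976461e+01,  7.25237187e-02,
        4.57431015e-02, -1.36434001e-04]), 'ee_pos': array([ 202.81607962, -537.52426156,  213.11985479]), 'ee_rot': array([-1.79899675e+02, -2.06413931e-03,  2.06703985e+01]), 'force': array([0.19025603, 0.35513442, 0.20404143]), 'torque': array([0.03694296, 0.02519439, 0.01173768]), 'gripper_force': 0.0, 'gripper_width': 91.36063211526599} 18.8
port {'scene': ([228.3, 154.5], 0.73), 'top': ([321.6, 227.8], 0.92)} [ 503.7 -130.1   86.5]
elbow_top {'scene': ([234.9, 132.2], 0.83), 'top': ([326.5, 239.3], 0.59)} [ 472.7 -129.7  141.8]
elbow_foot {'scene': ([275.5, 175.7], 0.64), 'top': ([324.3, 228.3], 0.88)} [490.4 -68.6  57. ]
outlet {'scene': ([222.9, 147.1], 0.5), 'top': ([319.6, 209.1], 0.73)} [ 537.4 -117.8  137.7]
mark {'scene': ([228.1, 156.4], 0.44), 'top': ([323.4, 227.7], 0.67)} [ 503.6 -133.7   78.7]
valve {'scene': ([300.4, 248.8], 0.73), 'top': ([193.7, 197.3], 0.87)} [594.8 168.1 -10.2]
purge_grip {'scene': ([306.4, 221.1], 0.91), 'top': ([193.1, 189.4], 0.63)} [590.5 165.7  82. ]
scene [1224.  517.  837.] [[-0.6, 0.8, -0.02], [0.55, 0.39, -0.74], [-0.58, -0.45, -0.67]] 453.024136287889
top [ 400.   22. 1022.] [[-0.0, -1.0, -0.0], [-0.98, 0.0, -0.2], [0.2, 0.0, -0.98]] 417.4769174859004
```

View pics/scene0.png

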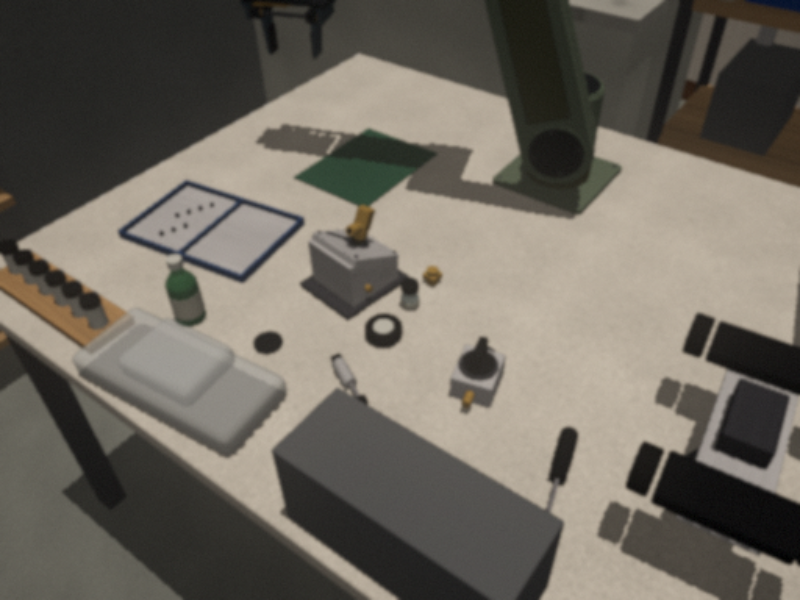

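View pics/top0.png

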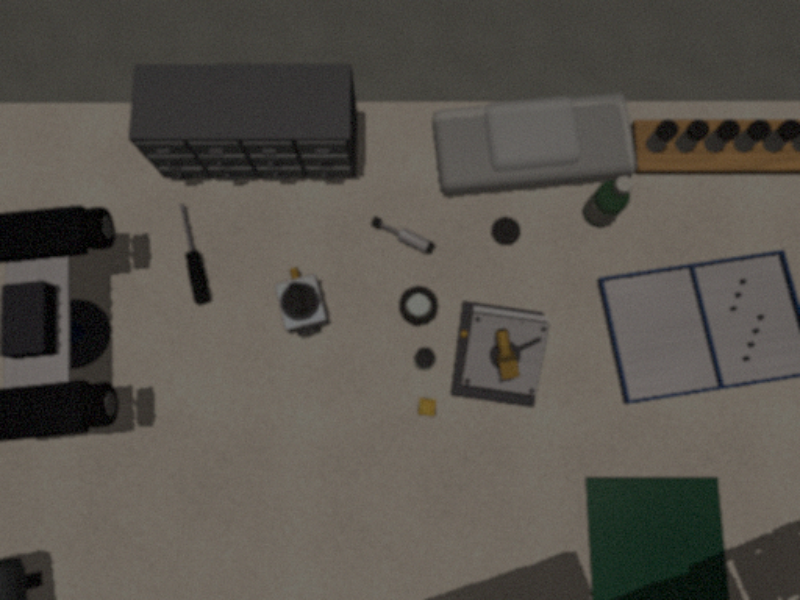

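```bash
python3 - <<'E'
import cv2,numpy as np
a=cv2.imread("top_raw.png")[180:280,270:370];b=cv2.imread("scene_raw.png")[105:205,180:280]
cv2.imwrite("pics/crop.png",np.hstack([cv2.resize(x,(400,400),interpolation=cv2.INTER_CUBIC) for x in(a,b)]))
E
```

```text
(no output)
```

View pics/crop.png

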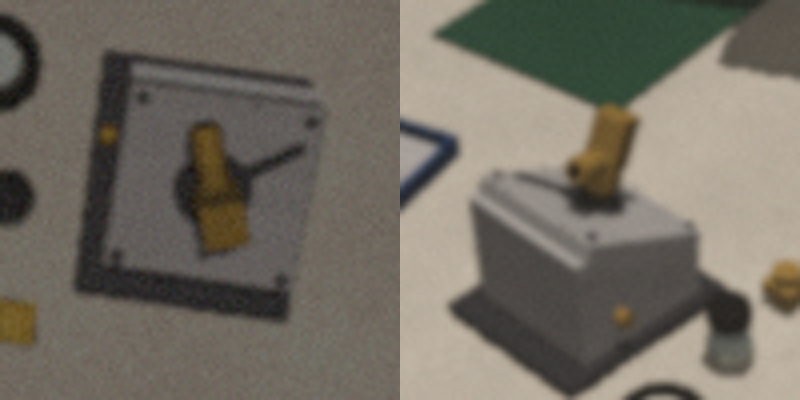

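The scene view shows the manifold at about (355,260), the valve with its knob at (480,360). In the top view the elbow's outlet points away from the robot (crop ~(205,125)) and the tongue points to the right and up (tip ~(302,148)). Next I'll refine the face plane, the angles and the knob direction.

```bash
cat > m.py <<'E'
from h import *
def cloud(n,d,lo,hi):
    v,u=np.nonzero(d>0);X=unproj(n,np.c_[u,v],d[v,u]);k=((X>lo)&(X<hi)).all(1);return X[k],np.c_[u,v][k]
def axes(yaw):
    y=np.radians(yaw);z=np.array([-np.sin(np.radians(25))*np.cos(y),-np.sin(np.radians(25))*np.sin(y),np.cos(np.radians(25))])
    Y=np.array([-np.sin(y),np.cos(y),0]);return np.c_[np.cross(Y,z),Y,z]
def ray(n,uv,p0,nrm):
    K,Rm,t=cam(n);c=-Rm.T@t;r=(np.linalg.inv(K)@[*uv,1])@Rm;return c+r*(((p0-c)@nrm)/(r@nrm))
E
python3 - <<'E'
from m import *
for n in("scene","top"):
    d=np.load(n+"_d.npy")
    X,_=cloud(n,d,[445,-185,50],[570,-70,125])
    best=None;rng=np.random.default_rng(0)
    for i in range(500):
        p=X[rng.choice(len(X),3,False)];v=np.cross(p[1]-p[0],p[2]-p[0]);v/=np.linalg.norm(v)+1e-9;v*=np.sign(v[2])
        if v[2]>.95 or v[2]<.8: continue
        k=abs((X-p[0])@v)<2
        if best is None or k.sum()>best.sum():best=k
    P=X[best];c=P.mean(0);v=np.linalg.svd(P-c)[2][2];v*=np.sign(v[2])
    print(n,"n",v.round(3),"tilt",np.degrees(np.arccos(v[2])),"yaw",np.degrees(np.arctan2(-v[1],-v[0])),"c",c.round(1),best.sum())
    # face outline in plane
    A=axes(np.degrees(np.arctan2(-v[1],-v[0])));q=(P-c)@A;r=cv2.minAreaRect(q[:,:2].astype(np.float32));print("rect",r[1],r[2],(A@[*r[0],0]+c).round(1))
    # knob
    X,_=cloud(n,d,[540,110,68],[640,220,100])
    print("knob",len(X),X.mean(0).round(1),X[:,2].max(),cv2.minAreaRect(X[:,:2].astype(np.float32)), np.degrees(cv2.PCACompute2(X[:,:2].astype(np.float32),None)[1][0]@[0,0]) )
    e=cv2.PCACompute2(X[:,:2].astype(np.float32),None);print(e[1][0],e[2].ravel())
    # elbow points above face
    A=axes(-8);o=np.array([503.7,-130,86]);X,_=cloud(n,d,[430,-200,60],[570,-60,200]);q=(X-o)@A
    for lo,hi in((25,42),(48,75)):
        k=(q[:,2]>lo)&(q[:,2]<hi)&(abs(q[:,0])<70)&(abs(q[:,1])<70);print(lo,k.sum(),q[k].mean(0).round(1),q[k].min(0).round(1),q[k].max(0).round(1))
o=np.array([503.7,-130,86]);A=axes(-8)
for nm,uv in(("tip",(345.5,217)),("root",(332.5,223))):
    print(nm,(A.T@(ray("top",uv,o+2*A[:,2],A[:,2])-o)).round(1))
print("tip/root scene",[(A.T@(ray("scene",uv,o+2*A[:,2],A[:,2])-o)).round(1) for uv in((209,149),(223,152.5))])
print("top port pred",proj("top",o),proj("scene",o))
for nm,uv,z in(("outend",(321.5,211.5),32),("top",(326,240),64)): print(nm,(A.T@(ray("top",uv,o+z*A[:,2],A[:,2])-o)).round(1))
l=optics.silhouettes("top","purge_grip");print([(x["conf"],x["at"],x["mask"].sum()) for x in l])
for nm in("elbow","mark"):
  for n in("scene","top"):
    l=optics.silhouettes(n,nm);print(nm,n,[(x["conf"],x["at"],x["mask"].sum()) for x in l][:2])
    if l: np.save(f"mask_{nm}_{n}.npy",l[0]["mask"])
E
python3 - <<'E'
import cv2,numpy as np
a=cv2.imread("top_raw.png")[150:240,145:235];b=cv2.imread("scene_raw.png")[190:280,260:350]
cv2.imwrite("pics/knob.png",cv2.convertScaleAbs(np.hstack([cv2.resize(x,(400,400),interpolation=cv2.INTER_CUBIC) for x in(a,b)]),alpha=2.2))
E
```

```text
scene n [-0.416  0.067  0.907] tilt 24.914901060068818 yaw -9.103223906613177 c [ 516.6 -120.5   91.1] 420
rect (109.91478729248047, 110.77518463134766) 1.9949548244476318 [ 507.5 -129.9   87.6]
knob 138 [599.2 174.   83.8] 91.37887776412562 ((594.4063720703125, 171.43896484375), (44.82304382324219, 14.603775978088379), 16.505353927612305) 0.0
[0.9749227  0.22254412] [183.51086  18.82764]
25 105 [25.7 11.3 34.9] [-14.4  -9.8  25. ] [51.7 22.7 41.9]
48 90 [ 8.2  3.3 58.4] [-11.4 -11.6  48.2] [20.7 15.3 65.7]
top n [-0.417  0.068  0.907] tilt 24.970311377175612 yaw -9.302843477483304 c [ 506.4 -129.9   85.5] 1427
rect (110.13549041748047, 109.52320861816406) 0.7903689742088318 [ 506.2 -131.2   85.5]
knob 133 [590.4 170.3  85.3] 90.72760202225126 ((591.8024291992188, 171.39854431152344), (43.750606536865234, 14.10472297668457), 14.852869987487793) 0.0
[0.97108155 0.23874776] [168.92305   17.937838]
25 150 [29.   8.8 36.4] [-8.8 -8.8 25.2] [48.9 21.1 41.6]
48 146 [ 3.6 -0.  61.6] [-12.3 -13.8  48.8] [17.1 13.2 67.5]
tip [ 32.3 -47.1   2. ]
root [ 14.4 -21.1   2. ]
tip/root scene [array([ 38.7, -38.9,   2. ]), array([ 11.2, -11.9,   2. ])]
top port pred [[321.93709511 227.51227091]] [[228.70476136 154.73661933]]
outend [45.5 11.6 32. ]
top [-5.8 -3.1 64. ]
[(0.86, [190.5, 192.4], np.int64(338)), (0.55, [271.8, 229.1], np.int64(165))]
elbow scene [(0.52, [228.6, 142.8], np.int64(334))]
elbow top [(0.83, [323.1, 232.1], np.int64(243)), (0.56, [311.6, 223.2], np.int64(2924))]
mark scene [(0.6, [222.3, 155.2], np.int64(38)), (0.23, [232.1, 141.3], np.int64(249))]
mark top [(0.72, [327.5, 223.3], np.int64(145))]
```

View pics/knob.png

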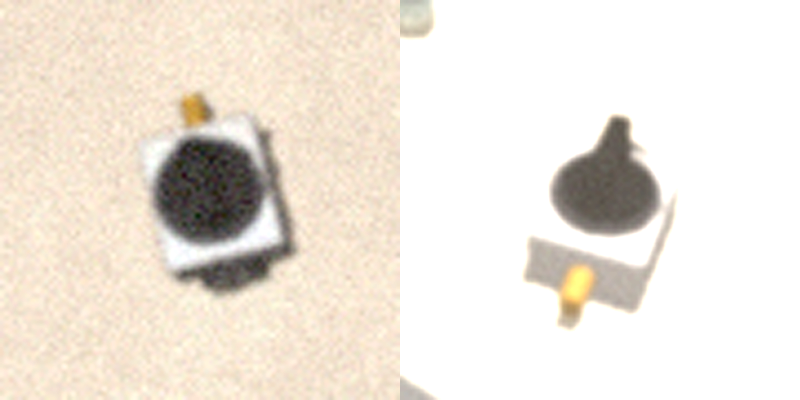

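The knob bar measures 44 x 14 mm at (593,171), direction about 15.5°, which matches the text. One more measurement will fix the outlet and tongue angles by rectifying both views onto the face.

```bash
cat > ang.py <<'E'
from m import *
from scipy.ndimage import map_coordinates
A=axes(-9.2);o=np.array([506,-130.5,85.5])
def rect(n,im,z):
    g=np.arange(-70,70.1,.5);x,y=np.meshgrid(g,g,indexing='ij')
    P=o+np.c_[x.ravel(),y.ravel(),np.full(x.size,z)]@A.T;uv=proj(n,P)
    return cv2.remap(im,uv[:,0].reshape(x.shape).astype(np.float32),uv[:,1].reshape(x.shape).astype(np.float32),cv2.INTER_LINEAR)[::-1,::-1]
def tongue(n,im):
    g=im.astype(float).sum(2);res=[]
    for a in np.arange(-90,0,1.):
        r=np.radians(a);L=np.arange(26,53,1.)
        def s(w):return map_coordinates(g,(lambda uv:[uv[:,1],uv[:,0]])(proj(n,o+np.c_[L*np.cos(r)-w*np.sin(r),L*np.sin(r)+w*np.cos(r),L*0+2]@A.T)),order=1)
        res.append(np.mean([s(w) for w in(-2,0,2)])-.5*(s(-8).mean()+s(8).mean()))
    res=np.array(res);k=res.argmin();ww=np.clip(-res-.5*-res.min(),0,None)
    ww[abs(np.arange(90)-k)>12]=0
    return -90+k,(ww*np.arange(-90,0)).sum()/ww.sum(),res.min()
def elbow(n,d):
    X,_=cloud(n,d,[430,-200,60],[580,-60,200]);q=(X-o)@A
    r=np.hypot(q[:,0],q[:,1]);k=(q[:,2]>20)&(q[:,2]<46)&(r<60)&(r>18);t=q[k];
    k2=(q[:,2]>57)&(q[:,2]<70)&(r<25);tp=q[k2]
    return np.degrees(np.arctan2(t[:,1].mean(),t[:,0].mean())),t.max(0).round(1),tp.mean(0).round(1),np.median(tp[:,2])
E
python3 - <<'E'
from ang import *
ims=[]
for n in("scene","top"):
    im=cv2.imread(n+"_raw.png");d=np.load(n+"_d.npy")
    print(n,tongue(n,im),elbow(n,d));ims.append(cv2.resize(cv2.convertScaleAbs(rect(n,im,2),alpha=2),(400,400)))
cv2.imwrite("pics/rect.png",np.hstack(ims))
# target TCP pose in terms of start
print("A",A.round(4).tolist())
for a in(12,15,18):
    r=np.radians(a);ey=A@[-np.sin(r),np.cos(r),0];z=-A[:,2];T=np.c_[np.cross(ey,z),ey,z]
    print(a,R.from_matrix(T).as_euler('xyz',degrees=True).round(2))
    s=env.state();R0=R.from_euler('xyz',s["ee_rot"],degrees=True)
    # yaw first, then tilt
    print((R.from_matrix(T)*R0.inv()).as_rotvec(degrees=True).round(2))
E
```

```text
scene (np.int64(-54), np.float64(-54.44727124001608), np.float64(-46.44642317304448)) (np.float64(21.903410317570405), array([49.5, 23.4, 43.5]), array([ 5.4,  2.5, 63.1]), np.float64(63.69770313946338))
top (np.int64(-55), np.float64(-55.506619508352195), np.float64(-130.54998631449863)) (np.float64(18.89445222628454), array([46.8, 21.7, 44.8]), array([ 0.9, -0.7, 63.9]), np.float64(64.05550511789357))
A [[0.8946, 0.1599, -0.4172], [-0.1449, 0.9871, 0.0676], [0.4226, 0.0, 0.9063]]
12 [-174.46   24.42 -176.  ]
[-35.6    0.18 158.61]
15 [-173.12   24.09 -172.73]
[-36.09   1.12 161.49]
18 [-171.8    23.7  -169.48]
[-36.58   2.1  164.38]
```

View pics/rect.png

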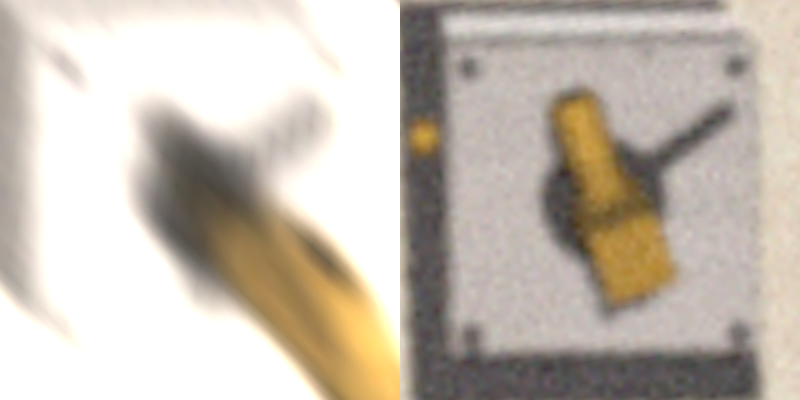

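Outlet is at about +18° and the tongue at about −55° in the port frame. Now I'll move to the pre-grasp with a 168° yaw, then tilt.

Request:
send_rows(
  targets=[
    [[0,0,0.0933,0.0645,0.1035,0,-1],[0,0,0.0933,0.0645,0.1035,0,-1],[0,0,0.0933,0.0645,0.1035,0,-1],[0,0,0.0933,0.0645,0.1035,0,-1],[0,0,0.0933,0.0645,0.1035,0,-1],[0,0,0.0933,0.0645,0.1035,0,-1],[0,0,0.0933,0.0645,0.1035,0,-1],[0,0,0.0933,0.0645,0.1035,0,-1],[0,0,0.0933,0.0645,0.1035,0,-1],[0,0,0.0933,0.0645,0.1035,0,-1]],
  ],
)

```text
time_s: 2.05
ee_pos: [332.4, -330.1, 214.1]
ee_rot: [180.0, 0.0, 105.0]
force: [0.4, -0.0, -1.1]
gripper_width: 91.0
gripper_force: 0.0
```

Request:
send_rows(
  targets=[
    [[0,0,0.0933,0.0645,0.1035,0,-1],[0,0,0.0933,0.0645,0.1035,0,-1],[0,0,0.0933,0.0645,0.1035,0,-1],[0,0,0.0933,0.0645,0.1035,0,-1],[0,0,0.0933,0.0645,0.1035,0,-1],[0,0,0.0933,0.0645,0.1035,0,-1],[0,0,0.0933,0.0645,0.1035,0,-1],[0,0,0.0933,0.0645,0.1035,0,-1],[0,0,0.0933,0.0645,0.1035,0,-1],[0,0,0.0933,0.0645,0.1035,0,-1],[0,0,0,0,0,0,-1]],
  ],
)

```text
time_s: 3.15
ee_pos: [462.2, -122.2, 214.0]
ee_rot: [180.0, 0.1, -171.2]
force: [-0.4, -0.6, 0.2]
gripper_width: 91.5
gripper_force: 0.0
```

Request:
send_rows(
  targets=[
    [[-0.0148,-0.0914,0,0,0,0,-1],[-0.0148,-0.0914,0,0,0,0,-1],[-0.0148,-0.0914,0,0,0,0,-1],[0,0,0,0,0,0,-1],[0,0,0,0,0,0,-1],[0,0,0,0,0,0,-1]],
  ],
)

```text
time_s: 3.75
ee_pos: [463.4, -125.1, 215.8]
ee_rot: [-171.8, 23.8, -169.7]
force: [0.5, -1.0, 0.1]
gripper_width: 91.5
gripper_force: 0.0
```

```bash
cat > st.py <<'E'
from ang import *
def show(elb=18,tgt=None):
    s=env.state();T=R.from_euler('xyz',s["ee_rot"],degrees=True).as_matrix();ty=A.T@T[:,1];q=A.T@(s["ee_pos"]-o)
    print("t",s["time_s"],"q",s["qpos"].round(1),"pos",s["ee_pos"].round(1),"port",q.round(1),"grasp ang",np.degrees(np.arctan2(ty[1],ty[0])).round(2)-90,"z err",(A.T@T[:,2]).round(3),"F",(A.T@s["force"]).round(1),"M",(A.T@s["torque"]).round(3),"w",s["gripper_width"].round(1),s["gripper_force"])
    return s,T
E
python3 - <<'E'
from st import *
s,T=show()
r=np.radians(18);ey=A@[-np.sin(r),np.cos(r),0];z=-A[:,2];G=np.c_[np.cross(ey,z),ey,z]
print("rot units",(R.from_matrix(G@T.T).as_rotvec()/(np.pi/2)).round(4))
for h in(108,38):print(h,((o+h*A[:,2]-s["ee_pos"])/200).round(4))
E
```

```text
Traceback (most recent call last):
  File "st.py", line 4, in show
    print("t",s["time_s"],"q",s["qpos"].round(1),"pos",s["ee_pos"].round(1),"port",q.round(1),"grasp ang",np.degrees(np.arctan2(ty[1],ty[0])).round(2)-90,"z err",(A.T@T[:,2]).round(3),"F",(A.T@s["force"]).round(1),"M",(A.T@s["torque"]).round(3),"w",s["gripper_width"].round(1),s["gripper_force"])
                                                                                                                                                                                                                                                         ^^^^^^^^^^^^^^^^^^^^^^^^
AttributeError: 'float' object has no attribute 'round'
```

```bash
sed -i 's/s\["gripper_width"\].round(1)/round(s["gripper_width"],1)/' st.py
python3 - <<'E'
from st import *
s,T=show()
r=np.radians(18);ey=A@[-np.sin(r),np.cos(r),0];z=-A[:,2];G=np.c_[np.cross(ey,z),ey,z]
print("rot units",(R.from_matrix(G@T.T).as_rotvec()/(np.pi/2)).round(4))
for h in(108,38):print(h,((o+h*A[:,2]-s["ee_pos"])/200).round(4))
for n in("scene","top"):
    im,d=optics.grab_frame(n);print(n,elbow(n,d)); cv2.imwrite(n+"1.png",im[:,:,::-1])
a=cv2.imread("top1.png")[150:290,250:390];b=cv2.imread("scene1.png")[65:205,160:300]
cv2.imwrite("pics/c1.png",cv2.convertScaleAbs(np.hstack([cv2.resize(x,(400,400),interpolation=cv2.INTER_CUBIC) for x in(a,b)]),alpha=1.6))
E
```

```text
t 3.75 q [ -19.5   -2.1  119.1    6.9   38.4 -122.6] pos [ 463.4 -125.1  215.8] port [ 16.2  -1.5 136.3] grasp ang 17.790000000000006 z err [ 0.002 -0.001 -1.   ] F [ 0.6 -0.9 -0.2] M [ 0.11   0.193 -0.065] w 91.5 0.0
rot units [-0.0004  0.0014  0.0023]
108 [-0.0122  0.0094 -0.1623]
38 [ 0.1338 -0.0142 -0.4795]
scene (np.float64(21.603027382737142), array([48.6, 24.3, 43.2]), array([ 5.1,  2.2, 63. ]), np.float64(64.16435808164161))
top (np.float64(18.782671790892252), array([47. , 22.1, 43.2]), array([ 1. , -0.7, 64. ]), np.float64(64.20519623389376))
```

View pics/c1.png

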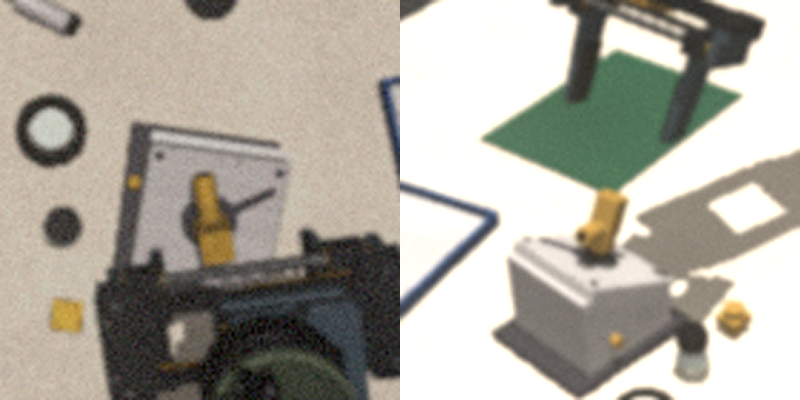

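The crop shows the open gripper above the manifold with a clear elbow, fingers on either side of it. I'll descend along the axis.

Request:
send_rows(
  targets=[
    [[0,0.0014,0.0023,-0.0122,0.0094,-0.1623,-1],[0,0,0,0,0,0,-1],[0,0,0,0.0365,-0.0059,-0.0793,-1],[0,0,0,0.0365,-0.0059,-0.0793,-1],[0,0,0,0.0365,-0.0059,-0.0793,-1],[0,0,0,0.0365,-0.0059,-0.0793,-1],[0,0,0,0,0,0,-1],[0,0,0,0,0,0,-1],[0,0,0,0,0,0,-1]],
  ],
)

```text
time_s: 4.75
ee_pos: [488.6, -127.0, 119.3]
ee_rot: [-171.9, 23.7, -169.5]
force: [0.2, -0.1, 0.6]
gripper_width: 90.9
gripper_force: 0.0
```

```bash
python3 - <<'E'
from st import *
s,T=show()
E
```

```text
t 4.75 q [ -18.5    7.5  125.7   10.5   22.5 -126.2] pos [ 488.6 -127.   119.3] port [-1.8  0.6 38.2] grasp ang 18.019999999999996 z err [-0.     0.001 -1.   ] F [ 0.5 -0.1  0.5] M [ 0.151  0.181 -0.042] w 90.9 0.0
```

Request:
send_rows(
  targets=[
    [[0,0,0,0,0,0,0],[0,0,0,0,0,0,0.2],[0,0,0,0,0,0,0.4],[0,0,0,0,0,0,0.6],[0,0,0,0,0,0,0.8],[0,0,0,0,0,0,1],[0,0,0,0,0,0,1],[0,0,0,0,0,0,1],[0,0,0,0,0,0,1]],
  ],
  grip_force=15,
)

```text
time_s: 5.65
ee_pos: [488.3, -128.3, 118.7]
ee_rot: [-171.7, 23.7, -169.3]
force: [-2.8, -11.2, -0.7]
gripper_width: 24.2
gripper_force: 15.0
```

```bash
python3 - <<'E'
from st import *
s,T=show()
E
```

```text
t 5.65 q [ -18.6    7.5  125.8   10.3   22.3 -126.2] pos [ 488.3 -128.3  118.7] port [-2.1 -0.6 37.6] grasp ang 18.14 z err [ 0.    -0.001 -1.   ] F [ -1.2 -11.5  -0.2] M [-2.027  0.471 -0.009] w 24.2 14.961398988962173
```

Gripped at 24.2 mm, which is the flats. The side load says the tool is slightly off-centre, so I'll open a little, recentre and grip harder.

Request:
send_rows(
  targets=[
    [[0,0,0,0,0,0,0.2],[0,0,0,0.008,-0.0074,0.0042,0.2],[0,0,0,0,0,0,0.2],[0,0,0,0,0,0,1],[0,0,0,0,0,0,1],[0,0,0,0,0,0,1],[0,0,0,0,0,0,1],[0,0,0,0,0,0,1]],
  ],
  grip_force=40,
)

```text
time_s: 6.45
ee_pos: [489.5, -128.7, 119.1]
ee_rot: [-171.9, 23.6, -169.5]
force: [-1.3, -6.4, 1.1]
gripper_width: 23.5
gripper_force: 40.0
```

```bash
python3 - <<'E'
from st import *
s,T=show()
u=-8.4/90*A[:,2];print("8.4deg cw row rot",u.round(4),"shift .147mm",(-.147/200*A[:,2]).round(5))
E
```

```text
t 6.45 q [ -18.7    7.6  125.5   10.5   22.6 -126.4] pos [ 489.5 -128.7  119.1] port [-0.8 -0.9 37.4] grasp ang 18.03 z err [-0.002  0.001 -1.   ] F [ 0.3 -6.5  1.1] M [-0.884  0.218 -0.036] w 23.5 39.97754752635956
8.4deg cw row rot [ 0.0389 -0.0063 -0.0846] shift .147mm [ 3.1e-04 -5.0e-05 -6.7e-04]
```

Request:
send_rows(
  targets=[
    [[0.0278,-0.0045,-0.0604,-0.0003,-0.003,-0.0005,1],[0.0278,-0.0045,-0.0604,0.0002,0,-0.0005,1],[0.0278,-0.0045,-0.0604,0.0002,0,-0.0005,1],[0.0278,-0.0045,-0.0604,0.0002,0,-0.0005,1],[0.0278,-0.0045,-0.0604,0.0002,0,-0.0005,1]],
  ],
)

```text
time_s: 6.95
ee_pos: [489.8, -128.7, 118.6]
ee_rot: [174.2, 24.3, 157.4]
force: [0.6, -0.8, 1.6]
gripper_width: 23.9
gripper_force: 40.0
```

```bash
python3 - <<'E'
from st import *
s,T=show()
E
```

```text
t 6.95 q [-18.8   7.7 125.5  11.   22.5 -96.6] pos [ 489.8 -128.7  118.6] port [-0.8 -0.8 36.9] grasp ang -12.219999999999999 z err [-0.001  0.003 -1.   ] F [ 1.3 -0.7  1.2] M [ 0.    -0.027  0.134] w 23.9 39.97017860412598
```

Request:
send_rows(
  targets=[
    [[0.0278,-0.0045,-0.0604,0.0002,0,-0.0005,1],[0.0278,-0.0045,-0.0604,0.0002,0,-0.0005,1],[0.0278,-0.0045,-0.0604,0.0002,0,-0.0005,1],[0.0278,-0.0045,-0.0604,0.0002,0,-0.0005,1],[0.0278,-0.0045,-0.0604,0.0002,0,-0.0005,1],[0.0278,-0.0045,-0.0604,0.0002,0,-0.0005,1]],
  ],
)

```text
time_s: 7.55
ee_pos: [490.3, -128.7, 118.2]
ee_rot: [160.7, 16.3, 119.8]
force: [0.3, 0.5, 0.4]
gripper_width: 23.9
gripper_force: 40.0
```

```bash
python3 - <<'E'
from st import *
s,T=show()
E
```

```text
t 7.55 q [-18.8   7.7 125.6  11.2  22.3 -60.9] pos [ 490.3 -128.7  118.2] port [-0.5 -0.7 36.3] grasp ang -48.22 z err [ 0.001  0.003 -1.   ] F [0.4 0.5 0.2] M [ 0.08  -0.12   0.102] w 23.9 39.97205436229706
```

Request:
send_rows(
  targets=[
    [[0.0278,-0.0045,-0.0604,0.0002,0,-0.0005,1],[0.0278,-0.0045,-0.0604,0.0002,0,-0.0005,1],[0.0278,-0.0045,-0.0604,0.0002,0,-0.0005,1],[0.0278,-0.0045,-0.0604,0.0002,0,-0.0005,1]],
  ],
)

```text
time_s: 7.95
ee_pos: [490.6, -128.7, 117.9]
ee_rot: [155.9, 7.3, 97.1]
force: [1.7, -0.2, -0.2]
gripper_width: 23.9
gripper_force: 40.0
```

```bash
python3 - <<'E'
from st import *
s,T=show()
E
```

```text
t 7.95 q [-18.8   7.8 125.7  11.2  22.1 -36.9] pos [ 490.6 -128.7  117.9] port [-0.4 -0.7 35.9] grasp ang -72.21000000000001 z err [ 0.003  0.003 -1.   ] F [ 1.5  0.  -0.9] M [ 0.073 -0.172  0.123] w 23.9 39.97296988964081
```

Request:
send_rows(
  targets=[
    [[0.0278,-0.0045,-0.0604,0.0002,0,-0.0005,1],[0.0278,-0.0045,-0.0604,0.0002,0,-0.0005,1],[0.0278,-0.0045,-0.0604,0.0002,0,-0.0005,1]],
  ],
)

```text
time_s: 8.25
ee_pos: [490.8, -128.8, 117.6]
ee_rot: [154.8, -0.2, 80.7]
force: [1.5, -0.1, 0.3]
gripper_width: 24.1
gripper_force: 40.0
```

```bash
cat > r.py <<'E'
from st import *
s,T=show()
E
python3 r.py
```

```text
t 8.25 q [-18.8   7.8 125.7  11.2  22.  -18.8] pos [ 490.8 -128.8  117.6] port [-0.2 -0.7 35.6] grasp ang -90.2 z err [ 0.004  0.002 -1.   ] F [ 1.5  0.2 -0.4] M [-0.035 -0.192  0.05 ] w 24.1 39.973050355911255
```

Request:
send_rows(
  targets=[
    [[0.0139,-0.0023,-0.0302,0.0001,0,-0.0002,1],[0.0139,-0.0023,-0.0302,0.0001,0,-0.0003,1]],
  ],
)

```text
time_s: 8.45
ee_pos: [490.9, -128.8, 117.6]
ee_rot: [154.9, -2.7, 75.3]
force: [1.4, -0.7, -0.2]
gripper_width: 23.8
gripper_force: 40.0
```

```bash
python3 r.py
```

```text
t 8.45 q [-18.7   7.8 125.7  11.2  21.9 -13. ] pos [ 490.9 -128.8  117.6] port [-0.2 -0.7 35.5] grasp ang -96.08 z err [ 0.004  0.002 -1.   ] F [ 1.3 -0.5 -0.8] M [-0.035 -0.19   0.097] w 23.8 39.97489929199219
```

```bash
cat > r.py <<'E'
from st import *
s,T=show();print("EFF",s["effort"].round(3))
E
python3 r.py
```

```text
t 8.45 q [-18.7   7.8 125.7  11.2  21.9 -13. ] pos [ 490.9 -128.8  117.6] port [-0.2 -0.7 35.5] grasp ang -96.08 z err [ 0.004  0.002 -1.   ] F [ 1.3 -0.5 -0.8] M [-0.035 -0.19   0.097] w 23.8 39.97489929199219
EFF [  0.043 -26.231 -17.668   0.35   -1.114  -0.285]
```

Request:
send_rows(
  targets=[
    [[0.0139,-0.0023,-0.0302,0.0001,0,-0.0002,1],[0.0139,-0.0023,-0.0302,0.0001,0,-0.0003,1]],
  ],
)

```text
time_s: 8.65
ee_pos: [491.0, -128.9, 117.5]
ee_rot: [155.3, -5.2, 69.9]
force: [2.6, -1.6, 0.4]
gripper_width: 23.8
gripper_force: 40.0
```

```bash
python3 r.py
```

```text
t 8.65 q [-18.7   7.8 125.7  11.1  21.9  -6.9] pos [ 491.  -128.9  117.5] port [-0.1 -0.8 35.4] grasp ang -102.08 z err [ 0.004  0.001 -1.   ] F [ 2.7 -1.1 -0.8] M [-0.05  -0.17   0.132] w 23.8 39.97476518154144
EFF [  0.097 -26.251 -17.635   0.367  -1.099  -0.292]
```

Request:
send_rows(
  targets=[
    [[0.0139,-0.0023,-0.0302,0.0001,0,-0.0002,1]],
  ],
)

```text
time_s: 8.75
ee_pos: [491.0, -128.9, 117.4]
ee_rot: [155.5, -6.4, 67.1]
force: [1.1, -0.1, -0.1]
gripper_width: 24.1
gripper_force: 40.0
```

```bash
python3 r.py
```

```text
t 8.75 q [-18.7   7.8 125.8  11.1  21.9  -3.9] pos [ 491.  -128.9  117.4] port [-0.1 -0.8 35.3] grasp ang -105.07 z err [ 0.005  0.001 -1.   ] F [ 1.   0.  -0.6] M [-0.122 -0.163  0.083] w 24.1 39.974294900894165
EFF [  0.123 -26.383 -17.639   0.376  -1.083  -0.292]
```

Joint 6 effort reads much cleaner (−0.29), so I'll use that as the feel.

Request:
send_rows(
  targets=[
    [[0.0139,-0.0023,-0.0302,0.0001,0,-0.0002,1],[0.0139,-0.0023,-0.0302,0.0001,0,-0.0003,1]],
  ],
)

```text
time_s: 8.95
ee_pos: [491.1, -128.9, 117.4]
ee_rot: [156.2, -8.9, 61.6]
force: [1.6, -1.1, 0.8]
gripper_width: 23.8
gripper_force: 40.0
```

```bash
python3 r.py
```

```text
t 8.95 q [-18.7   7.8 125.8  11.1  21.8   2.1] pos [ 491.1 -128.9  117.4] port [-0.1 -0.8 35.2] grasp ang -111.07 z err [ 0.005  0.001 -1.   ] F [ 1.9 -0.9  0. ] M [-0.109 -0.178  0.075] w 23.8 39.97437357902527
EFF [  0.197 -26.32  -17.595   0.395  -1.074  -0.291]
```

Request:
send_rows(
  targets=[
    [[0.0139,-0.0023,-0.0302,0.0001,0,-0.0002,1]],
  ],
)

```text
time_s: 9.05
ee_pos: [491.1, -128.9, 117.3]
ee_rot: [156.7, -10.1, 58.8]
force: [2.0, -1.3, 0.2]
gripper_width: 23.7
gripper_force: 40.0
```

```bash
python3 r.py
```

```text
t 9.05 q [-18.7   7.8 125.8  11.1  21.8   5.1] pos [ 491.1 -128.9  117.3] port [-0.1 -0.8 35.2] grasp ang -114.07 z err [ 0.005  0.001 -1.   ] F [ 2.  -0.9 -0.8] M [-0.151 -0.137  0.106] w 23.7 39.9739533662796
EFF [  0.233 -26.451 -17.601   0.406  -1.058  -0.292]
```

Request:
send_rows(
  targets=[
    [[0.0139,-0.0023,-0.0302,0.0001,0,-0.0002,1],[0.0139,-0.0023,-0.0302,0.0001,0,-0.0003,1]],
  ],
)

```text
time_s: 9.25
ee_pos: [491.1, -129.0, 117.2]
ee_rot: [157.7, -12.4, 53.2]
force: [1.6, -1.9, 0.5]
gripper_width: 23.8
gripper_force: 40.0
```

```bash
python3 r.py
```

```text
t 9.25 q [-18.7   7.8 125.8  11.   21.8  11.2] pos [ 491.1 -129.   117.2] port [-0.1 -0.9 35.1] grasp ang -120.03 z err [ 0.005  0.    -1.   ] F [ 1.9 -1.6 -0.3] M [-0.179 -0.135  0.242] w 23.8 39.977458119392395
EFF [  0.146 -26.286 -17.559   0.593  -1.074  -0.11 ]
```

Request:
send_rows(
  targets=[
    [[0.0139,-0.0023,-0.0302,0.0001,0,-0.0002,1]],
  ],
)

```text
time_s: 9.35
ee_pos: [491.2, -129.0, 117.2]
ee_rot: [158.4, -13.5, 50.4]
force: [2.3, -1.7, 0.6]
gripper_width: 24.1
gripper_force: 40.0
```

```bash
python3 r.py
```

```text
t 9.35 q [-18.7   7.8 125.8  11.   21.7  14.2] pos [ 491.2 -129.   117.2] port [-0.1 -0.9 35. ] grasp ang -122.99000000000001 z err [ 0.005  0.    -1.   ] F [ 2.5 -1.3 -0.6] M [-0.201 -0.193  0.411] w 24.1 39.9800580739975
EFF [ 4.6000e-02 -2.6368e+01 -1.7564e+01  7.2000e-01 -1.0740e+00  1.8000e-02]
```

Clear seating at around −116°; now about 0.12 rad past touch and about 0.4 N m in total. I'll hold briefly, then back off about 69.5°.

Request:
send_rows(
  targets=[
    [[0,0,0,0,0,0,1],[0,0,0,0,0,0,1]],
  ],
)

```text
time_s: 9.55
ee_pos: [491.1, -129.0, 117.2]
ee_rot: [158.3, -13.4, 50.5]
force: [3.1, -1.0, 0.2]
gripper_width: 24.1
gripper_force: 40.0
```

Request:
send_rows(
  targets=[
    [[-0.0278,0.0045,0.0604,-0.0002,0,0.0005,1],[-0.0278,0.0045,0.0604,-0.0002,0,0.0005,1],[-0.0278,0.0045,0.0604,-0.0002,0,0.0005,1],[-0.0278,0.0045,0.0604,-0.0002,0,0.0005,1],[-0.0278,0.0045,0.0604,-0.0002,0,0.0005,1],[-0.0278,0.0045,0.0604,-0.0002,0,0.0005,1],[-0.0278,0.0045,0.0604,-0.0002,0,0.0005,1],[-0.0278,0.0045,0.0604,-0.0002,0,0.0005,1],[-0.0278,0.0045,0.0604,-0.0002,0,0.0005,1],[-0.0278,0.0045,0.0604,-0.0002,0,0.0005,1],[-0.0278,0.0045,0.0604,-0.0002,0,0.0005,1],[-0.0163,0.0026,0.0352,-0.0001,0,0.0003,1]],
  ],
)

```text
time_s: 10.75
ee_pos: [490.3, -128.8, 118.1]
ee_rot: [159.3, 14.5, 114.8]
force: [2.0, -0.3, 0.4]
gripper_width: 23.8
gripper_force: 40.0
```

```bash
python3 r.py; python3 - <<'E'
from ang import *
for n in("scene","top"):
    im,d=optics.grab_frame(n);print(n,elbow(n,d),tongue(n,im[:,:,::-1]))
E
```

```text
t 10.75 q [-18.9   7.7 125.7  11.4  22.2 -56. ] pos [ 490.3 -128.8  118.1] port [-0.5 -0.8 36.2] grasp ang -53.36 z err [ 0.002  0.004 -1.   ] F [ 2.1 -0.  -0.5] M [ 0.154 -0.363 -0.147] w 23.8 39.976757168769836
EFF [-5.2000e-02 -2.6118e+01 -1.7290e+01  1.5000e-02 -9.3300e-01  2.3500e-01]
scene (np.float64(-33.672910234919605), array([39.2, 24.8, 46. ]), array([12.8, 12.3, 63.4]), np.float64(63.20238546320397)) (np.int64(-57), np.float64(-58.54555929600966), np.float64(-44.80572351189693))
top (np.float64(-48.83648864321428), array([33.6, 23.1, 45.6]), array([17.3, 12.9, 62.9]), np.float64(62.69443345229315)) (np.int64(-56), np.float64(-56.36468957046506), np.float64(-81.17735763110596))
```

Request:
send_rows(
  targets=[
    [[0,0,0,0,0,0,0.6],[0,0,0,0,0,0,0],[0,0,0,0,0,0,-0.5],[0,0,0,0,0,0,-0.5],[0,0,0,-0.0417,0.0068,0.0906,-0.5],[0,0,0,-0.0417,0.0068,0.0906,-0.5],[0,0,0,-0.0417,0.0068,0.0906,-0.5],[0,0,0,-0.0417,0.0068,0.0906,-0.5],[0,0,0,-0.1,0,0.1,-0.5],[0,0,0,-0.1,0,0.1,-0.5],[0,0,0,-0.1,0,0.1,-0.5],[0,0,0,0,0,0,-0.5]],
  ],
)

```text
time_s: 12.05
ee_pos: [395.7, -123.8, 252.6]
ee_rot: [159.1, 14.7, 114.6]
force: [1.4, 0.4, 0.1]
gripper_width: 68.4
gripper_force: 0.0
```

```bash
python3 r.py; python3 - <<'E'
from ang import *
ims=[]
for n in("scene","top"):
    im,d=optics.grab_frame(n);im=im[:,:,::-1];print(n,elbow(n,d),tongue(n,im));cv2.imwrite(n+"2.png",im)
    p=optics.place_of(n,"outlet");print(p[0] if p else 0)
a=cv2.convertScaleAbs(rect("top",cv2.imread("top2.png"),32-2.5),alpha=2)
b=cv2.convertScaleAbs(cv2.imread("scene2.png")[105:205,180:280],alpha=1.6)
cv2.imwrite("pics/c2.png",np.hstack([cv2.resize(x,(400,400),interpolation=cv2.INTER_CUBIC) for x in(a,b)]))
E
```

```text
t 12.05 q [-24.2 -10.7 120.6   9.   45.9 -56.3] pos [ 395.7 -123.8  252.6] port [-29.  -11.  197.9] grasp ang -53.5 z err [ 0.005  0.001 -1.   ] F [ 1.2  0.6 -0.5] M [0.008 0.135 0.001] w 68.4 0.0
EFF [ -0.215 -15.447 -24.284   0.445  -1.183  -0.078]
scene (np.float64(-45.66995046051427), array([36.6,  3.4, 42.3]), array([ 5.2,  2.8, 62.4]), np.float64(63.09656910844653)) (np.int64(-56), np.float64(-57.857003227564604), np.float64(-41.188446551408276))
{'at': [169.8, 223.5], 'conf': 0.61}
top (np.float64(-53.23791801316547), array([ 33.2, -11.4,  41.7]), array([ 0.9, -0.7, 62.6]), np.float64(62.73014382049869)) (np.int64(-56), np.float64(-56.34457228072969), np.float64(-103.24122334351944))
{'at': [345.1, 223.3], 'conf': 0.69}
```

View pics/c2.png

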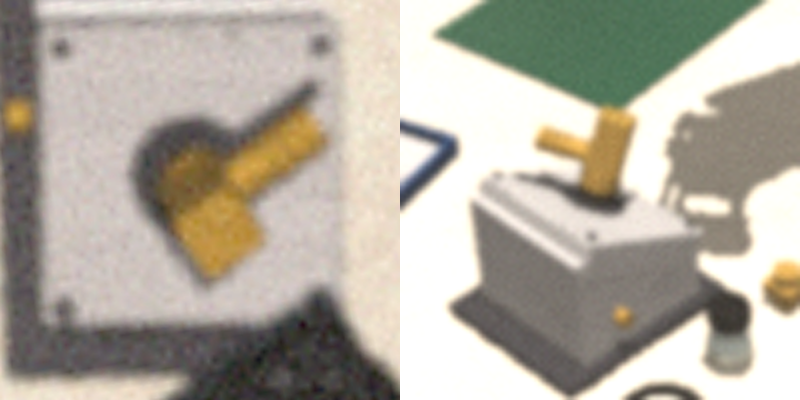

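The outlet sits beside the tongue and looks parallel to within a few degrees. I'll measure the outlet's angle more sharply with a model fit.

```bash
cat > fit.py <<'E'
from ang import *
from scipy.optimize import minimize
def sil(n,a,h,dx,dy,shape):
    r=np.radians(a);c,s_=np.cos(r),np.sin(r);E=np.array([[c,-s_,0],[s_,c,0],[0,0,1]])
    t=np.linspace(0,2*np.pi,24)
    parts=[np.array([[x,y,z] for x in(-12,12) for y in(-12,12) for z in(12,52)]),
      np.array([[x,8.5*np.cos(k),20+8.5*np.sin(k)] for x in(10,48) for k in t]),
      np.array([[14*np.cos(k),14*np.sin(k),z] for z in(0,12) for k in t])]
    m=np.zeros((shape[0]*4,shape[1]*4),np.uint8)
    for p in parts:
        w=o+((p@E.T)+[dx,dy,h])@A.T;uv=proj(n,w)
        cv2.fillConvexPoly(m,cv2.convexHull(np.round((uv+.5)*4-.5).astype(np.int32)),255)
    return cv2.resize(m,(shape[1],shape[0]),interpolation=cv2.INTER_AREA)/255.
def brass(im):
    f=cv2.GaussianBlur(im,(3,3),0).astype(float);b=(f[:,:,2]-f[:,:,0])/(f.sum(2)+30);return np.clip((b-.07)/.15,0,1)
def fit(n,im,h,a0):
    B=brass(im);c=proj(n,o+30*A[:,2])[0].astype(int);y0,y1,x0,x1=c[1]-28,c[1]+28,c[0]-28,c[0]+28
    best=None
    for a in np.arange(a0-14,a0+15,2.):
        for dx in np.arange(-3,3.1,1.5):
            for dy in np.arange(-3,3.1,1.5):
                e=((sil(n,a,h,dx,dy,im.shape[:2])-B)[y0:y1,x0:x1]**2).sum()
                if best is None or e<best[0]:best=(e,a,dx,dy)
    r=minimize(lambda p:((sil(n,p[0],h,p[1],p[2],im.shape[:2])-B)[y0:y1,x0:x1]**2).sum(),best[1:],method="Nelder-Mead",options=dict(initial_simplex=np.array(best[1:])+np.array([[0,0,0],[3,0,0],[0,1,0],[0,0,1]])))
    return r.x.round(2),round(r.fun,1)
E
python3 - <<'E'
from fit import *
for n in("scene","top"):
    print(n,"before",fit(n,cv2.imread(n+"_raw.png"),12.3,18),"after",fit(n,cv2.imread(n+"2.png"),11,-55))
E
```

```text
scene before (array([40.96, -0.54, -3.99]), np.float64(14.9)) after (array([-48.39,  -2.75,  -3.12]), np.float64(34.2))Traceback (most recent call last):
  File "<stdin>", line 3, in <module>
  File "fit.py", line 22, in fit
    e=((sil(n,a,h,dx,dy,im.shape[:2])-B)[y0:y1,x0:x1]**2).sum()
        ~~~^^^^^^^^^^^^^^^^^^^^^^^^^^
  File "fit.py", line 11, in sil
    w=o+((p@E.T)+[dx,dy,h])@A.T;uv=proj(n,w)
                                   ~~~~^^^^^
  File "h.py", line 10, in proj
    K,Rm,t=cam(n);p=(np.atleast_2d(X)@Rm.T+t)@K.T;return p[:,:2]/p[:,2:]
           ~~~^^^
  File "h.py", line 5, in cam
    c=optics.camera_info(n);return np.array(c["camera_matrix"]),np.array(c["R"]),np.array(c["t"])
ValueError: time passes only in moves, steps and waits
```

```bash
sed -i 's/^def cam(n):/import functools\n@functools.lru_cache\ndef cam(n):/' h.py
python3 - <<'E'
from fit import *
for n in("top","scene"):
    for f,h,a in((n+"_raw.png",12.3,18),(n+"2.png",11,-55)):
        im=cv2.imread(f);print(f,fit(n,im,h,a),"tongue",tongue(n,im))
E
```

```text
top_raw.png (array([20.7 , -0.83, -2.03]), np.float64(41.2)) tongue (np.int64(-55), np.float64(-55.506619508352195), np.float64(-130.54998631449863))
top2.png (array([-55.  ,  -0.4 ,  -0.96]), np.float64(35.0)) tongue (np.int64(-56), np.float64(-56.34457228072969), np.float64(-103.24122334351944))
scene_raw.png (array([40.96, -0.54, -3.99]), np.float64(14.9)) tongue (np.int64(-54), np.float64(-54.44727124001608), np.float64(-46.44642317304448))
scene2.png (array([-48.39,  -2.75,  -3.12]), np.float64(34.2)) tongue (np.int64(-56), np.float64(-57.857003227564604), np.float64(-41.188446551408276))
```

Model fit puts the outlet at −55° and the tongue at −56°, so it is aligned. On to the knob: untilt, yaw +78° and shift.

Request:
send_rows(
  targets=[
    [[0.0148,0.0914,0,0,0,0,-0.5],[0.0148,0.0914,0,0,0,0,-0.5],[0.0148,0.0914,0,0,0,0,-0.5],[0,0,0,0,0,0,-0.5]],
  ],
)

```text
time_s: 12.65
ee_pos: [400.2, -123.9, 248.2]
ee_rot: [-180.0, -0.3, 117.4]
force: [-0.5, -0.2, -0.8]
gripper_width: 67.9
gripper_force: 0.0
```

Request:
send_rows(
  targets=[
    [[0,0,0.0724,0.082,0.123,0,-0.5],[0,0,0.0724,0.082,0.123,0,-0.5],[0,0,0.0724,0.082,0.123,0,-0.5],[0,0,0.0724,0.082,0.123,0,-0.5],[0,0,0.0724,0.082,0.123,0,-0.5],[0,0,0.0724,0.082,0.123,0,-0.5],[0,0,0.0724,0.082,0.123,0,-0.5],[0,0,0.0724,0.082,0.123,0,-0.5],[0,0,0.0724,0.082,0.123,0,-0.5],[0,0,0.0724,0.082,0.123,0,-0.5],[0,0,0.0724,0.082,0.123,0,-0.5],[0,0,0.0724,0.082,0.123,0,-0.5]],
  ],
)

```text
time_s: 13.85
ee_pos: [592.9, 172.7, 249.0]
ee_rot: [179.8, -0.1, -164.2]
force: [0.8, 0.4, -0.1]
gripper_width: 68.3
gripper_force: 0.0
```

Request:
send_rows(
  targets=[
    [[0,0,0,0,0,0,-0.5],[0,0,0,0,0,0,-0.5]],
  ],
)

```text
time_s: 14.05
ee_pos: [592.3, 171.8, 248.9]
ee_rot: [179.9, -0.2, -164.5]
force: [1.1, 0.4, -1.0]
gripper_width: 68.9
gripper_force: 0.0
```

```bash
cat > k.py <<'E'
from h import *
s=env.state();T=R.from_euler('xyz',s["ee_rot"],degrees=True).as_matrix()
print(s["time_s"],s["qpos"].round(1),s["ee_pos"].round(1),"ydir",np.degrees(np.arctan2(T[1,1],T[0,1])).round(1),"z",T[:,2].round(3),"F",s["force"].round(1),"M",s["torque"].round(3),"E6",s["effort"][5].round(3),round(s["gripper_width"],1))
print("to goal", ((np.array([593,171.4,61])-s["ee_pos"])/200).round(4))
r=105.5;y=np.array([np.cos(np.radians(r)),np.sin(np.radians(r)),0]);z=np.array([0,0,-1]);G=np.c_[np.cross(y,z),y,z];print("rot",(R.from_matrix(G@T.T).as_rotvec()/(np.pi/2)).round(4))
E
python3 k.py
```

```text
14.05 [ 15.   21.2  80.2   0.1  78.8 -90.5] [592.3 171.8 248.9] ydir 105.5 z [-0.004  0.001 -1.   ] F [ 1.1  0.4 -1. ] M [ 0.084 -0.154  0.011] E6 -0.022 68.9
to goal [ 0.0037 -0.0018 -0.9393]
rot [-0.0009 -0.0028 -0.0003]
```

Request:
send_rows(
  targets=[
    [[0,-0.0028,0,0.0037,-0.0018,-0.18,-0.5],[0,0,0,0,0,-0.19,-0.5],[0,0,0,0,0,-0.19,-0.5],[0,0,0,0,0,-0.19,-0.5],[0,0,0,0,0,-0.1,-0.5],[0,0,0,0,0,-0.08,-0.5],[0,0,0,0,0,0,-0.5],[0,0,0,0,0,0,-0.5]],
  ],
)

```text
time_s: 14.85
ee_pos: [593.6, 170.6, 64.7]
ee_rot: [179.9, 0.1, -164.5]
force: [-0.2, 0.0, 0.2]
gripper_width: 68.3
gripper_force: 0.0
```

Request:
send_rows(
  targets=[
    [[0,0,0,0,0,0,0],[0,0,0,0,0,0,0.5],[0,0,0,0,0,0,1],[0,0,0,0,0,0,1],[0,0,0,0,0,0,1],[0,0,0,0,0,0,1]],
  ],
  grip_force=20,
)

```text
time_s: 15.45
ee_pos: [593.9, 171.4, 64.3]
ee_rot: [179.9, 0.1, -164.5]
force: [0.1, -0.3, -0.7]
gripper_width: 23.2
gripper_force: 0.0
```

```bash
python3 k.py
```

```text
15.45 [ 15.   29.1  95.4   0.1  55.3 -90.6] [593.9 171.4  64.3] ydir 105.5 z [ 0.002  0.002 -1.   ] F [ 0.1 -0.3 -0.7] M [ 0.096 -0.124 -0.056] E6 0.0 23.2
to goal [-0.0047  0.     -0.0164]
rot [-0.0013  0.0012 -0.0003]
```

Request:
send_rows(
  targets=[
    [[0,0,0,-0.003,0,-0.012,1],[0,0,0,0,0,0,1],[0,0,0,0,0,0,1],[0,0,0,0,0,0,1]],
  ],
)

```text
time_s: 15.85
ee_pos: [593.4, 171.7, 61.8]
ee_rot: [179.9, 0.2, -164.5]
force: [0.9, 3.0, -0.6]
gripper_width: 14.0
gripper_force: 20.0
```

```bash
python3 k.py
```

```text
15.85 [ 15.   29.2  95.6   0.1  55.  -90.6] [593.4 171.7  61.8] ydir 105.5 z [ 0.002  0.003 -1.   ] F [ 0.9  3.  -0.6] M [ 0.447 -0.187 -0.452] E6 -0.451 14.0
to goal [-0.002  -0.0015 -0.0038]
rot [-0.0017  0.0013  0.0003]
```

Request:
send_rows(
  targets=[
    [[0,0,-0.07,0,0,0,1],[0,0,-0.07,0,0,0,1],[0,0,-0.07,0,0,0,1],[0,0,-0.07,0,0,0,1],[0,0,-0.07,0,0,0,1],[0,0,-0.07,0,0,0,1],[0,0,-0.07,0,0,0,1],[0,0,-0.07,0,0,0,1],[0,0,-0.07,0,0,0,1],[0,0,-0.07,0,0,0,1]],
  ],
)

```text
time_s: 16.85
ee_pos: [593.3, 171.3, 61.8]
ee_rot: [179.9, 0.2, 132.4]
force: [0.4, 0.9, 0.6]
gripper_width: 14.0
gripper_force: 20.0
```

```bash
python3 k.py
```

```text
16.85 [ 15.1  29.2  95.7  -0.1  55.  -27.2] [593.3 171.3  61.8] ydir 42.4 z [ 0.003 -0.001 -1.   ] F [0.4 0.9 0.6] M [ 0.203 -0.238  0.153] E6 -0.801 14.0
to goal [-0.0014  0.0006 -0.0038]
rot [-2.000e-04  1.900e-03  7.016e-01]
```

Request:
send_rows(
  targets=[
    [[0,0,-0.03,0,0,0,1]],
  ],
)

```text
time_s: 16.95
ee_pos: [593.3, 171.3, 61.8]
ee_rot: [179.9, 0.2, 129.7]
force: [-0.1, 0.8, 0.8]
gripper_width: 13.8
gripper_force: 20.0
```

```bash
python3 k.py
```

```text
16.95 [ 15.1  29.2  95.7  -0.1  55.  -24.6] [593.3 171.3  61.8] ydir 39.7 z [ 0.002 -0.001 -1.   ] F [-0.1  0.8  0.8] M [ 0.162 -0.151  0.119] E6 -0.05 13.8
to goal [-0.0013  0.0007 -0.0038]
rot [-1.000e-04  1.900e-03  7.306e-01]
```

Request:
send_rows(
  targets=[
    [[0,0,-0.03,0,0,0,1],[0,0,0,0,0,0,1]],
  ],
)

```text
time_s: 17.15
ee_pos: [593.2, 171.2, 61.7]
ee_rot: [179.9, 0.2, 127.2]
force: [0.7, 0.4, 0.4]
gripper_width: 14.0
gripper_force: 20.0
```

```bash
python3 k.py
```

```text
17.15 [ 15.1  29.2  95.7  -0.1  55.  -22. ] [593.2 171.2  61.7] ydir 37.2 z [ 0.002 -0.002 -1.   ] F [0.7 0.4 0.4] M [ 0.191 -0.155  0.128] E6 0.301 14.0
to goal [-0.0012  0.0008 -0.0037]
rot [-1.000e-04  1.900e-03  7.589e-01]
```

Request:
send_rows(
  targets=[
    [[0,0,-0.02,0,0,0,1],[0,0,0,0,0,0,1]],
  ],
)

```text
time_s: 17.35
ee_pos: [593.2, 171.2, 61.8]
ee_rot: [179.9, 0.2, 125.5]
force: [-0.2, 0.4, -1.0]
gripper_width: 14.1
gripper_force: 20.1
```

```bash
python3 k.py
```

```text
17.35 [ 15.1  29.2  95.7  -0.2  55.  -20.3] [593.2 171.2  61.8] ydir 35.5 z [ 0.002 -0.002 -1.   ] F [-0.2  0.4 -1. ] M [ 0.17  -0.148  0.644] E6 0.759 14.1
to goal [-0.0011  0.0009 -0.0039]
rot [1.000e-04 2.100e-03 7.776e-01]
```

The stop is felt, with torque jumping to 0.64 N m. I'll hold briefly, follow the spring back, then open and lift.

Request:
send_rows(
  targets=[
    [[0,0,0,0,0,0,1],[0,0,0,0,0,0,1],[0,0,0.085,0,0,0,1],[0,0,0.085,0,0,0,1],[0,0,0.085,0,0,0,1],[0,0,0.085,0,0,0,1],[0,0,0.085,0,0,0,1],[0,0,0.085,0,0,0,1],[0,0,0.085,0,0,0,1],[0,0,0.085,0,0,0,1],[0,0,0.08,0,0,0,1],[0,0,0,0,0,0,1]],
  ],
)

```text
time_s: 18.55
ee_pos: [593.4, 171.7, 61.8]
ee_rot: [179.9, 0.2, -166.3]
force: [1.3, 1.3, -0.4]
gripper_width: 13.6
gripper_force: 20.0
```

Request:
send_rows(
  targets=[
    [[0,0,0,0,0,0,0.5],[0,0,0,0,0,0,0],[0,0,0,0,0,0,-0.5],[0,0,0,0,0,0,-0.5],[0,0,0,0,0,0.15,-0.5],[0,0,0,0,0,0.2,-0.5],[0,0,0,0,0,0.2,-0.5],[0,0,0,0,0,0.2,-0.5],[0,0,0,-0.2,0,0,-0.5],[0,0,0,-0.2,0,0,-0.5],[0,0,0,-0.2,0,0,-0.5],[0,0,0,0,0,0,-0.5]],
  ],
)

```text
time_s: 19.75
ee_pos: [468.1, 170.7, 211.9]
ee_rot: [179.9, -0.1, -166.2]
force: [0.7, -0.5, 0.8]
gripper_width: 68.0
gripper_force: 0.0
```

```bash
python3 k.py; python3 - <<'E'
from fit import *
for n in("scene","top"):
    im,d=optics.grab_frame(n);X,_=cloud(n,d,[540,110,68],[640,220,100]);print(n,len(X),cv2.minAreaRect(X[:,:2].astype(np.float32)));cv2.imwrite(f"pics/{n}3.png",cv2.resize(im[:,:,::-1],(800,600)))
    if n=="top":print(fit(n,im[:,:,::-1].copy(),11,-55))
E
```

```text
19.75 [ 18.6  11.5  99.4   0.1  69.1 -85.2] [468.1 170.7 211.9] ydir 103.8 z [-0.002  0.001 -1.   ] F [ 0.7 -0.5  0.8] M [ 0.115 -0.162 -0.019] E6 0.086 68.0
to goal [ 0.6243  0.0035 -0.7545]
rot [-0.0007 -0.0013  0.0193]
scene 140 ((593.9779663085938, 171.36868286132812), (46.5718879699707, 14.343475341796875), 14.62562084197998)
top 132 ((592.1062622070312, 171.29498291015625), (44.24873352050781, 14.417464256286621), 15.754118919372559)
(array([-55.73,  -0.09,  -0.67]), np.float64(41.7))
```

View pics/top3.png

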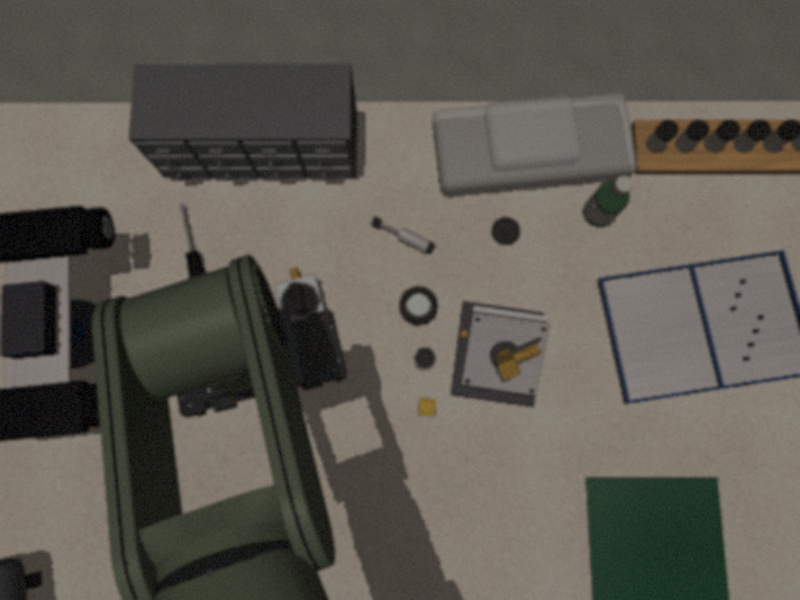

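The top view shows the outlet at (520,355) lying along the tongue, and the bystanders where they were. The measured bar angle shows the knob back at rest, and the arm is clear.

```bash
python3 -c "
from workcell import env
print(env.job_done())"
```

```text
the job is handed in; nothing more can be done
None
```

I seated the elbow (first touch felt, about 0.4 N m in total), backed it off to within about 1° of the tongue and let it go, then turned the test knob to its stop and brought it back to rest still gripped before releasing it; the job is handed in at about 20 s, and no verdict was returned.

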